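Load a wax hub into the checking station's pop-out tray and click it home

TASK

Press the black release button on the roof of the grey checking station so that its latched tray pops right out, stand the flanged wax hub upright in the round nest in the tray (flange down, fully seated), then push the tray home until it clicks and stays shut by itself. Press and push gently, as with a fingertip: never more than 20 N on the station, its tray or its button. Leave everything else on the bench where it stands.

Things in the scene. Friction and masses are not known exactly. Their poses are not given: they have to be found in the camera images.
- station: Checking station, fixed: grey-painted metal box 200 deep (x) x 200 wide (y) x 78 mm high, black readout hood (70 x 100 mm, top 115 mm above the bench) on the rear of its roof. Origin: centre of its underside, on the bench. Its front faces its own -x, roughly to the robot; the tray comes out there. Keep the robot's force on it, its tray and its button under 20 N (more fails).
- release_top (a point): Centre of the top of the release button: black round cap, diameter 26 mm, standing 14 mm above the roof (92 mm above the bench), near the roof's front left: 60 mm in front (-x) and 80 mm left (+y) of the origin in the station's frame. Moves with the cap; axes as the station's.
- release (a joint): Downward travel of the button in m: 0 up, 0.007 bottom. Spring: 1.5 N to start, 3.5 N at the bottom. The latch lets go between 3 and 6 mm down; the tray then comes out by itself in about 1 s. The button also dips and springs back up (the click) as the tray is pushed home.
- tray (a joint): How far the tray is out, in m: about 0 latched home (the start), 0.09 fully out. A spring pushes it out (3.5 N home, 2.4 N out), so an unlatched tray comes back out. In the last 15 mm the latch ramp adds to that (8 to 12 N in all). The latch catches at about 0; a firm rubber stop follows only 1.5 mm beyond, at -0.0015.
- tray_front (a point): Point on the outer face of the tray's flat bare-metal front panel, at mid width, 35 mm above the bench. Panel: 136 wide, 8 thick, from 12 to 58 mm above the bench, 5 mm proud of the box when home. The point is 113 mm in front of the station's origin when home, 203 mm when out. Axes as the station's: push along +x. Moves with the tray.
- nest (a point): Centre of the nest floor in the tray, 18 mm above the bench, 48 mm behind the tray's front face (in the box when home; 155 mm in front of the station's origin when out). Nest: white round rim, inside diameter 54, outside 66, 8 mm above its floor. The box's opening ends 66 mm above the bench. Axes as the station's; moves with the tray.
- hub: Flanged wax hub to be loaded, khaki, 90 g: disc flange of diameter 50, 12 mm high, and a solid round neck of diameter 30 up to 42 mm in all (tiny fins at the neck's foot, up to 19 mm high). Upright; origin at the centre of its underside, z up. The only pattern with a broad flange and a narrower solid neck. It and the plain ring stand left and right of the tray, in either order.
- ring_pattern: Bystander: plain khaki wax ring, outside diameter 68, inside 52, 30 mm high. Origin under its centre.
- cup_pattern: Bystander: khaki wax cup, diameter 52, 55 mm high. Origin under its centre.
- bracket_pattern: Bystander: khaki wax arch about 130 long, 30 wide, 30 mm high, with two square feet. Origin under its centre.
- glue_bottle: Bystander: small white bottle, diameter 26, 60 mm high, standing on the rear right of the station's roof. Origin under its centre.
- red_block: Bystander: red wax block 35 x 30 x 25 mm. Origin under its centre.
- tin: Bystander: round blue tin, diameter 54, 35 mm high. Origin under its centre.
- wax_brush: Bystander: brush 160 mm long, lying on the bench. Origin under its middle.
Not all that is in view belongs to the job. What is shaped like the hub but red or yellow is not meant.

How it is judged:
By the outcome, as a careful person would: the job done as asked, in the order asked, and still so for the second after the job is handed in, with the robot touching nothing.
It also fails if it takes over 70 s, if anything falls off the work surface, if the arm or the gripper's body presses on something with over 40 N, if the wrist force passes 120 N, or if a joint passes its speed limit or range.

ROBOT

A 6-joint arm with a two-finger parallel gripper is mounted at the origin on the work surface. World frame = base frame: x ahead of the robot, y to its left, z up, the work surface at z = 0. Lengths are in mm, angles in degrees, forces in N, time in s.
With the tool pointing down it reaches from about 350 to 925 mm from the base axis. Payload 6.4 kg.
Tool frame: the origin (TCP) lies midway between the tips of the shut fingers; the grasp point (between the pads) lies 19 mm behind it; z points along the fingers, y is the line along which they close (so a half turn about z gives the same grasp; the last joint's range is limited). The gripper opens to 85 mm and grips with 20 to 120 N. Pads are 22 mm wide; open, the fingers measure 114 mm over their backs; the gripper's body (76 mm by 85 mm) begins 54 mm behind the grasp point. The pads swing forward as they close: fully open they stand 13 mm farther back than shut.
Start: joints at [-77.355, 14.043, 89.255, -0, 76.702, -9.975], TCP at [250.011, -600.007, 231.29] pointing down, gripper open.
Joint ranges: [-179.41, 179.41], [-58.25, 129.5], [7.25, 145.43], [-54.29, 234.29], [11.92, 165.04], [-157.13, 157.13]. Speed limits (degrees/s): [147.25, 147.25, 180, 180, 180, 180].

INTERFACE

Orientations are given as [roll, pitch, yaw] about the fixed x, y, z axes, in that order (R = Rz(yaw) Ry(pitch) Rx(roll)).
In Python, from cell import ctrl gives the robot as it stands.
- The arm moves only by the shell command python3 -m handwheel 'ROWS' [OPENING] [FORCE]. ROWS is JSON, a list of rows, each a list of 6 numbers: the shift along the tool's x, y, z in cm, then the turn, a rotation vector about the tool's x, y, z in rad. A call has 1 to 10 rows; each row shifts and turns the commanded pose from where the row before left it, along the tool's axes as they then stand; what a row does not reach is not made up. A row lasts 1/12 s, in which the tool goes at most 41.7 mm and 7.16 degrees, less where a joint would pass 70% of its speed; a pose out of reach is approached as far as the arm can. A call with a gripper value outside its range is refused whole. OPENING is the opening in per cent of the stroke, from 0 (shut) to 100 (fully open), set as the call begins (- or left out, the last holds). The fingers move at their own pace and stop on an object; FORCE is the grip in N (left out, the last holds). Time passes only in rows, so rows that do not move let the fingers close. It gives the time, the measured TCP pose, the force, the opening and the grip force at its end, in the units of the state.
- ctrl.get_obs(): the state, without advancing time (a new reading comes with each control period).
- ctrl.camera(name): name is "side" or "top" or "wrist"; returns a dict with "image" (384x512x3 uint8, red, green, blue), "vertical_fov" (degrees; the focal length in pixels is half the picture's height over the tangent of half this angle, whatever the lens; pixels are square), "cx", "cy" (the principal point, pixels), "k1" (the pictures are not rectified: a ray, as slopes to the right and down, at radius r is drawn at 1 + k1 r^2 times it, then the intrinsics apply), "origin" and "orientation" of the camera in the world. Camera axes: x right, y down, z forward; pixel columns grow to the right and rows downward; lengths in mm; the calibration is good to about 2 mm. A picture is of the moment at which its call begins. There is no depth.
- ctrl.sign_off(): hands the job in; it is judged then, once.
Trained networks look in the newest picture that a camera, given by its name, has taken for a name from the list of things; names that differ only in an ending like _2 or _b are one class to them, and where a whole thing is asked for, a point or a joint stands for the part that bears it (a point fixed in the world has none). Each returns a list of dicts, best first, with "confidence" (0 to 1); they miss things now and then, are a little off and sometimes report something else, mostly with a low value. They report only what shows in the picture. A call takes as long as a camera call. They do not tell look-alikes from the thing itself.
- ctrl.regions_of(camera, thing): "mask" (384x512 bool, what is visible of it) and "location" ([column, row] in pixels, amid what is visible of it).
- ctrl.tip_of(camera, thing): "location" ([column, row] in pixels: a listed point, or the origin of a listed thing).
The state is a dict: "t": time; "qpos": joint angles; "qvel": joint speeds; "tau": joint torques, N m; "eef_pos": TCP position; "tcp_rot": TCP orientation; "contact_force": force on the tool from outside, world axes, zero at the start; "wrist_torque": the same for the moment, N m; "grip_width": opening from 0.0 (shut) to 1.0 (fully open); "finger_force": force on a finger pad.
Only numpy, scipy, OpenCV 4.12 (cv2) and the standard library are available. Lean on these libraries where they do the work, as an engineer would, in place of code of your own. Each camera call takes 0.05 s, during which the arm holds its last target. There are 200 camera calls.

## Working session

There is one attempt and no reset: what is moved stays moved. The work goes in short steps, Python scripts to look and compute and a shell command to move; the robot and the scene stay as the last step left them, time stands still between calls to the robot, and variables do not carry over. Pictures are saved under pics/ and viewed, at most 10 in all, crops included, and the job is handed in when it is done.

```bash
mkdir -p pics
cat > h.py <<'E'
import numpy as np, cv2, json
from cell import ctrl
from scipy.spatial.transform import Rotation as R
def rot(o):
    o=np.array(o,float)
    return o if o.shape==(3,3) else R.from_euler('xyz',o,degrees=True).as_matrix()
def cam(n): return ctrl.camera(n)
def K(c):
    f=192/np.tan(np.radians(c['vertical_fov'])/2); return f
def ray(c,p):
    f=K(c); d=np.array([(p[0]-c['cx'])/f,(p[1]-c['cy'])/f]); u=d.copy()
    for _ in range(30): u=d/(1+c['k1']*(u@u))
    return rot(c['orientation'])@np.array([u[0],u[1],1])
def onz(c,p,z):
    o=np.array(c['origin'],float); r=ray(c,p); return o+r*(z-o[2])/r[2]
def proj(c,P):
    q=rot(c['orientation']).T@(np.array(P,float)-np.array(c['origin'])); u=q[:2]/q[2]; u=u*(1+c['k1']*(u@u)); return u*K(c)+[c['cx'],c['cy']]
def tri(cs,ps):
    A=np.zeros((3,3));b=np.zeros(3)
    for c,p in zip(cs,ps):
        r=ray(c,p);r/=np.linalg.norm(r);M=np.eye(3)-np.outer(r,r);A+=M;b+=M@np.array(c['origin'],float)
    return np.linalg.solve(A,b)
def save(c,n): cv2.imwrite('pics/'+n,c['image'][:,:,::-1])
E
python3 - <<'E'
from h import *
np.set_printoptions(precision=1,suppress=True)
C={}
for n in ('side','top'):
    c=cam(n);C[n]=c;save(c,n+'0.png');print(n,c['origin'],c['orientation'],c['vertical_fov'],c['k1'])
    for t in ['station','release_top','tray_front','nest','hub','ring_pattern','cup_pattern','tin','glue_bottle','red_block','bracket_pattern','wax_brush']:
        print(t,[(np.array(d['location']).round(1).tolist(),round(d['confidence'],2)) for d in ctrl.tip_of(n,t)][:4])
im=np.hstack([cv2.imread('pics/top0.png'),cv2.imread('pics/side0.png')])
cv2.imwrite('pics/both0.png',cv2.resize(im,(800,300),interpolation=cv2.INTER_AREA))
E
```

```text
side [356.6 931.3 996.8] [-134.1   -0.1 -166.6] 49.39639863486734 -0.08761713989072602
station [([219.9, 227.7], 0.97)]
release_top [([234.6, 228.0], 0.63), ([302.7, 125.6], 0.59), ([222.1, 227.4], 0.39), ([214.8, 189.4], 0.18)]
tray_front [([254.7, 223.3], 0.48)]
nest [([241.3, 223.9], 0.69)]
hub [([302.3, 282.4], 0.64), ([274.0, 303.2], 0.63), ([241.8, 288.7], 0.62)]
ring_pattern [([307.6, 153.9], 0.52), ([241.4, 223.9], 0.42), ([205.5, 323.9], 0.19)]
cup_pattern [([205.5, 283.7], 0.86)]
tin [([304.9, 128.8], 0.65)]
glue_bottle [([215.8, 186.6], 0.56)]
red_block [([283.0, 356.1], 0.68), ([225.0, 224.5], 0.39)]
bracket_pattern [([262.7, 141.9], 0.63)]
wax_brush [([205.5, 324.2], 0.66)]
top [ 357.   -11.1 1122.3] [-167.8    0.3  -86.3] 55.209942729691676 0.037763316106370064
station [([226.7, 187.2], 0.7), ([231.1, 169.9], 0.58), ([229.8, 203.0], 0.19)]
release_top [([200.0, 180.7], 0.52)]
tray_front [([145.8, 231.5], 0.72), ([228.9, 200.6], 0.6)]
nest [([227.0, 188.0], 0.73)]
hub [([142.5, 230.7], 0.68), ([157.0, 195.8], 0.57), ([170.9, 255.3], 0.46)]
ring_pattern [([361.8, 241.0], 0.52)]
cup_pattern [([161.0, 168.1], 0.65), ([120.4, 178.4], 0.61)]
tin [([420.7, 237.7], 0.81)]
glue_bottle [([253.4, 151.4], 0.51)]
red_block [([100.2, 248.4], 0.63), ([422.0, 237.1], 0.4)]
bracket_pattern [([373.7, 186.7], 0.9)]
wax_brush []
```

View pics/top0.png

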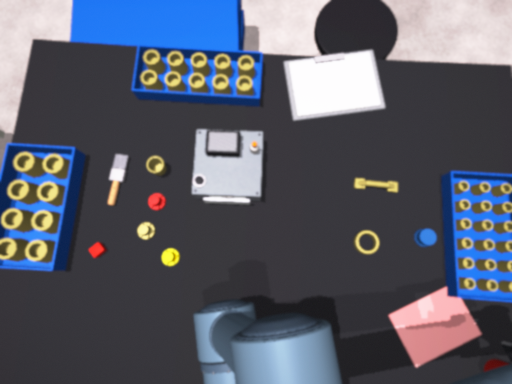

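View pics/side0.png

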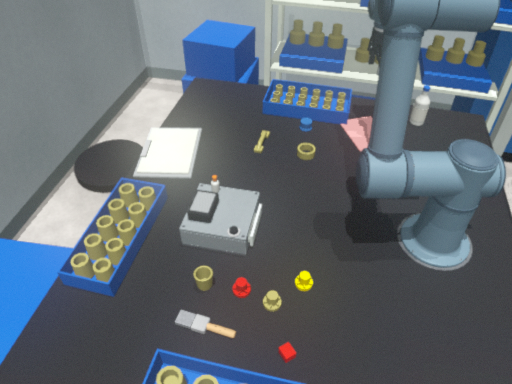

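Top view: the station is at about (228,165), with its black button at (200,181) and the tray panel at (228,201). The side view shows the button at (235,230).

There are three hub-shaped things, at these top/side pixels: khaki (146,231)/(273,302), red (157,201)/(242,289) and yellow (170,257)/(304,282). Only the khaki one fits. I'll confirm it in a crop.

Run:
```python
from h import *
np.set_printoptions(precision=1,suppress=True)
t=cam('top');s=cam('side')
a=cv2.resize(t['image'][120:280,130:290],(560,560),interpolation=cv2.INTER_CUBIC)[:,:400]
b=cv2.resize(s['image'][180:330,190:320],(400,462),interpolation=cv2.INTER_CUBIC)
b=np.vstack([b,np.zeros((98,400,3),np.uint8)])
a=cv2.resize(t['image'][120:280,130:275],(400,441),interpolation=cv2.INTER_CUBIC);a=np.vstack([a,np.zeros((119,400,3),np.uint8)])
cv2.imwrite('pics/crop1.png',np.hstack([a,b])[:,:,::-1])
for n,c in (('top',t),('side',s)):
  for z,nm in ((92,'release_top'),):
    pass
  for nm in('station','hub','release_top','tray_front'):
    for d in ctrl.regions_of(n,nm)[:4]:
        m=d['mask'].astype(np.uint8); r=cv2.minAreaRect(cv2.findNonZero(m)); print(n,nm,round(d['confidence'],2),np.array(d['location']),m.sum(),c['image'][d['mask']].mean(0),cv2.boxPoints(r).tolist() if nm in('station','tray_front') else '')
print('button',tri([t,s],[(200,181),(235,230)]),onz(t,(200,181),92),onz(s,(235,230),92))
print('hub',tri([t,s],[(145.8,231),(273.5,300)]),onz(t,(145.8,231),30),onz(s,(272,305),0))
print('yellow',onz(t,(170.5,257),30),'red',onz(t,(157,201),30),'cup',onz(t,(156,165),30))
print('roof corners', [onz(t,p,78) for p in ((192,196),(264,201),(265,131),(195,129))])
o=ctrl.get_obs();print(o['eef_pos'],o['tcp_rot'],o['t'])
w=cam('wrist');print(w['origin'],w['orientation'],w['vertical_fov'])
```

```text
top station 0.71 [226.9 166.7] 4821 [188.1 189.4 198.5] [[190.98211669921875, 202.93804931640625], [194.0133056640625, 128.67401123046875], [263.2245178222656, 131.49896240234375], [260.1933288574219, 205.76300048828125]]
top station 0.62 [156.  164.8] 223 [151.2 139.1  83.3] [[145.00001525878906, 164.00001525878906], [155.00001525878906, 154.00001525878906], [168.00001525878906, 167.00001525878906], [158.00001525878906, 177.00001525878906]]
top station 0.57 [144.1 228.9] 189 [217.1 205.9 136.1] [[139.0, 223.0], [154.0, 223.0], [154.0, 237.0], [139.0, 237.0]]
top hub 0.8 [142.9 230.9] 228 [215.  203.5 134.2] 
top hub 0.77 [169.6 255. ] 248 [234.5 228.8  50.7] 
top hub 0.67 [155.5 197.3] 200 [232.4  62.8  60.9] 
top tray_front 0.79 [226.7 197.8] 323 [196.1 194.7 197.9] [[202.8286590576172, 202.45497131347656], [203.1226043701172, 194.8124237060547], [248.24815368652344, 196.5480194091797], [247.95420837402344, 204.19056701660156]]
side station 0.7 [222.9 221.4] 4541 [153.7 160.7 162.3] [[176.0, 244.00001525878906], [186.81082153320312, 179.13514709472656], [264.48651123046875, 192.081
[... 309 characters left out ...]
 278 [174.8 168.2 104.7] 
side tray_front 0.62 [254.3 225.6] 250 [184.6 190.2 188. ] [[245.1917266845703, 242.4715118408203], [255.61917114257812, 202.84718322753906], [262.9041748046875, 204.76426696777344], [252.47671508789062, 244.3885955810547]]
button [597.5 173.4  82.3] [596.5 171.7  92. ] [593.6 181.6  92. ]
hub [448.7 333.   13.8] [448.6 328.   30. ] [449.5 340.8   0. ]
yellow [377.8 246.3  30. ] red [540.7 306.1  30. ] cup [652.8 322.9  30. ]
roof corners [array([553.7, 193. ,  78. ]), array([552.3, -16.3,  78. ]), array([766.5,  -6.3,  78. ]), array([759.4, 204.7,  78. ])]
[ 250.  -600.   231.3] [-180.    -0.    22.6] 1.8
[ 319.9 -570.2  374.2] [162.8  -0.  -67.4] 69.52712283790876
```

View pics/crop1.png

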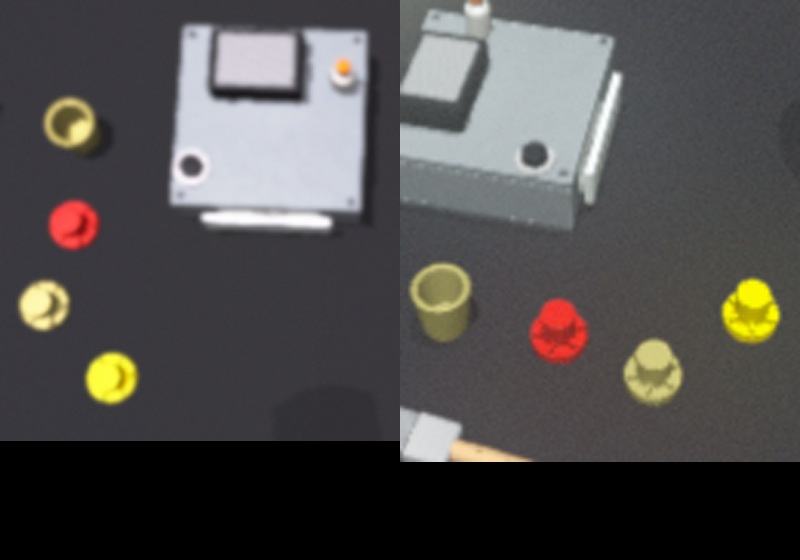

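The crop shows the khaki flanged hub with a solid neck at (43,305) left and (653,372) right. The red and yellow copies stand on either side of it, and the cup is open-topped. The hub is at about (449,333) and the button at about (597,173). I'll move over the button with the fingers shut.

```bash
python3 -m handwheel '[[2.57,-2.42,0,0,0,0],[2.57,-2.42,0,0,0,0],[2.57,-2.42,0,0,0,0],[2.57,-2.42,0,0,0,0],[2.57,-2.42,0,0,0,0],[2.57,-2.42,0,0,0,0],[2.57,-2.42,0,0,0,0],[2.57,-2.42,0,0,0,0]]' 0 20
python3 -m handwheel '[[2.57,-2.42,0,0,0,0],[2.57,-2.42,0,0,0,0],[2.57,-2.42,0,0,0,0],[2.57,-2.42,0,0,0,0],[2.57,-2.42,0,0,0,0],[2.57,-2.42,0,0,0,0],[2.57,-2.42,0,0,0,0],[2.57,-2.42,0,0,0,0]]'
python3 -m handwheel '[[2.57,-2.42,0,0,0,0],[2.57,-2.42,0,0,0,0],[2.57,-2.42,0,0,0,0],[2.57,-2.42,0,0,0,0],[2.57,-2.42,0,0,0,0],[2.57,-2.42,0,0,0,0],[2.57,-2.42,0,0,0,0],[2.57,-2.42,0,0,0,0]]'
python3 -m handwheel '[[0,0,0,0,0,0.0985],[0,0,0,0,0,0.0985],[0,0,0,0,0,0.0985],[0,0,0,0,0,0.0985],[0,0,0,0,0,0],[0,0,0,0,0,0]]'
python3 - <<'E'
from h import *
np.set_printoptions(precision=1,suppress=True)
w=cam('wrist');save(w,'w1.png')
for z,n in((92,'release_top'),(35,'tray_front')):
    print(n,[(d['location'],d['confidence'],onz(w,d['location'],z)) for d in ctrl.tip_of('wrist',n)])
for d in ctrl.regions_of('wrist','release_top'): print(d['location'],d['confidence'],d['mask'].sum(),onz(w,d['location'],92))
E
```

```text
t: 2.52
eef_pos: [365.7, -340.6, 231.4]
tcp_rot: [180.0, -0.0, 22.6]
contact_force: [0.3, 0.3, 0.6]
grip_width: -0.0
finger_force: 0.0
t: 3.18
eef_pos: [481.1, -82.7, 231.6]
tcp_rot: [180.0, -0.0, 22.6]
contact_force: [0.9, -0.8, -0.1]
grip_width: -0.0
finger_force: 0.0
t: 3.85
eef_pos: [596.4, 175.2, 231.4]
tcp_rot: [180.0, -0.0, 22.6]
contact_force: [0.1, -0.5, -0.2]
grip_width: 0.001
finger_force: 0.0
t: 4.35
eef_pos: [596.0, 173.3, 231.3]
tcp_rot: [180.0, -0.0, 0.2]
contact_force: [-1.0, 0.6, -0.0]
grip_width: -0.003
finger_force: 0.0
release_top [([248.9, 171.0], 0.65, array([601.5, 179.7,  92. ])), ([59.9, 155.5], 0.49, array([618.5, 381.7,  92. ])), ([153.5, 253.4], 0.45, array([502.2, 291.7,  92. ])), ([311.6, 110.6], 0.17, array([663.4, 117.4,  92. ]))]
tray_front [([312.6, 198.4], 0.65, array([550.8,  97.8,  35. ]))]
[247.1, 170.7] 0.93 525 [601.8 181.6  92. ]
```

View pics/w1.png

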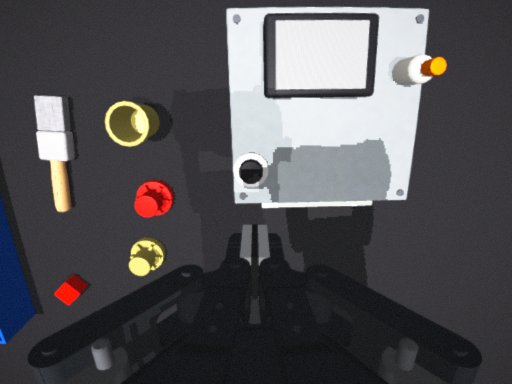

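The wrist view shows the button at about (251,171). The roof corners are at about (236,203), (408,199), (428,10) and (228,10), and the khaki hub is at (145,258). Next I'll refine the station frame and the hub.

Run:
```python
from h import *
np.set_printoptions(precision=1,suppress=True)
w=cam('wrist')
cs=[onz(w,p,78) for p in ((236,203),(408,199),(428,10),(228,10))]
print('corners',cs,np.mean(cs,0))
loc=np.array([[-100,100],[-100,-100],[100,-100],[100,100]]);cc=np.array(cs)[:,:2]
U,S,V=np.linalg.svd(loc.T@(cc-cc.mean(0)));Rm=(U@V).T;print('yaw',np.degrees(np.arctan2(Rm[1,0],Rm[0,0])),'button pred',cc.mean(0)+Rm@[-60,80])
g=cv2.cvtColor(w['image'],cv2.COLOR_RGB2GRAY)[158:186,236:268]
m=(g<80).astype(np.uint8);n,l,st,ce=cv2.connectedComponentsWithStats(m)
for i in range(1,n):
  if st[i,4]>30: print('dark',st[i],ce[i]+[236,158],onz(w,ce[i]+[236,158],90))
t=cam('top');gt=cv2.cvtColor(t['image'],cv2.COLOR_RGB2GRAY)[172:190,192:208];m=(gt<100).astype(np.uint8);n,l,st,ce=cv2.connectedComponentsWithStats(m)
for i in range(1,n): print('top dark',st[i],ce[i]+[192,172],onz(t,ce[i]+[192,172],90))
for c,nm in((w,'wrist'),(t,'top')):
  print([(d['location'],onz(c,d['location'],0)) for d in ctrl.tip_of(nm,'hub')])
print([(d['location'],onz(w,d['location'],21)) for d in ctrl.regions_of('wrist','hub')])
```

```text
corners [array([560.4, 194.8,  78. ]), array([565.2,  -4.7,  78. ]), array([762.2,   3.2,  78. ]), array([757.2, 199.4,  78. ])] [661.2  98.2  78. ]
yaw 1.6111906236438558 button pred [599.  176.5]
dark [  4   2  23  24 430] [250.6 171.4] [600.6 177.8  90. ]
top dark [  0   0  12  18 138] [196.2 180.1] [598.9 183.3  90. ]
top dark [14 10  2  4  7] [206.6 183.7] [590.1 152.4  90. ]
[([151.8, 192.7], array([546.5, 321.3,   0. ])), ([152.0, 250.8], array([451.7, 331.9,   0. ]))]
[]
[([150.0, 195.4], array([549.6, 316. ,  21. ])), ([147.5, 253.7], array([459.1, 330.4,  21. ]))]
```

```bash
python3 -m handwheel '[[0.35,-0.37,2.5,0,0,0],[0,0,3,0,0,0],[0,0,3,0,0,0],[0,0,2.5,0,0,0],[0,0,1.5,0,0,0],[0,0,0.3,0,0,0],[0,0,0,0,0,0]]'
python3 -m handwheel '[[0,0,0.3,0,0,0],[0,0,0.2,0,0,0],[0,0,0.2,0,0,0],[0,0,0.1,0,0,0],[0,0,0,0,0,0]]'
```

```text
t: 5.38
eef_pos: [598.7, 176.9, 102.1]
tcp_rot: [180.0, 0.1, 0.1]
contact_force: [-0.1, 0.6, 0.5]
grip_width: -0.0
finger_force: 0.0
t: 5.8
eef_pos: [599.6, 177.1, 95.7]
tcp_rot: [-180.0, -0.0, 0.0]
contact_force: [-0.2, -0.5, -0.4]
grip_width: 0.002
finger_force: 0.0
```

```bash
python3 -m handwheel '[[0,0,0.2,0,0,0],[0,0,0.2,0,0,0],[0,0,0.15,0,0,0],[0,0,0.15,0,0,0],[0,0,0,0,0,0],[0,0,0,0,0,0]]'
python3 -m handwheel '[[0,0,0.1,0,0,0],[0,0,0.05,0,0,0],[0,0,0.05,0,0,0],[0,0,0,0,0,0]]'
python3 - <<'E'
from h import *
t=cam('top');print(t['image'][195:225:2,215:245].mean(1).mean(1).round())
E
```

```text
t: 6.3
eef_pos: [599.5, 177.1, 88.2]
tcp_rot: [-180.0, -0.0, 0.0]
contact_force: [0.4, -1.0, 1.2]
grip_width: 0.0
finger_force: 0.3
t: 6.63
eef_pos: [599.6, 177.0, 86.5]
tcp_rot: [180.0, -0.0, 0.0]
contact_force: [-0.0, -0.2, 2.6]
grip_width: -0.001
finger_force: 1.3
[136. 187. 218. 236. 243. 244. 242. 227. 216. 215. 219. 199. 107.  45.
  36.]
```

```bash
python3 -m handwheel '[[0,0,-1,0,0,0],[0,0,-3,0,0,0],[0,0,-4,0,0,0],[-2.46,-2.57,-2,0,0,0],[-2.46,-2.57,0,0,0,0],[-2.46,-2.57,0,0,0,0],[-2.46,-2.57,0,0,0,0],[-2.46,-2.57,0,0,0,0],[-2.46,-2.57,0,0,0,0],[0,0,0,0,0,0]]' 65
python3 - <<'E'
from h import *
np.set_printoptions(precision=1,suppress=True)
w=cam('wrist');save(w,'w2.png');t=cam('top');print(ctrl.get_obs()['eef_pos'])
print('nest w',[(d['location'],d['confidence'],onz(w,d['location'],18)) for d in ctrl.tip_of('wrist','nest')],'\nnest top',[(d['location'],d['confidence'],onz(t,d['location'],18)) for d in ctrl.tip_of('top','nest')])
print('hub',[(d['location'],onz(w,d['location'],0)) for d in ctrl.tip_of('wrist','hub')])
hsv=cv2.cvtColor(w['image'],cv2.COLOR_RGB2HSV)
for d in ctrl.regions_of('wrist','hub'):
    m=d['mask'];x,y,ww,hh=cv2.boundingRect(m.astype(np.uint8)); print(d['location'],w['image'][m].mean(0),(x,y,ww,hh),onz(w,(x+ww/2,y+hh/2),6))
E
```

```text
t: 7.52
eef_pos: [447.6, 334.4, 186.4]
tcp_rot: [-179.9, 0.1, 0.4]
contact_force: [-0.2, -0.0, -0.4]
grip_width: 0.653
finger_force: 0.0
[451.  331.8 186.6]
nest w [([463.1, 119.5], 0.84, array([508.3,  97.1,  18. ]))] 
nest top [([226.1, 213.2], 0.95, array([518.6,  96. ,  18. ]))]
hub [([255.9, 161.0], array([453.5, 333.3,   0. ])), ([316.3, 219.6], array([376.5, 254.2,   0. ])), ([268.7, 81.1], array([545.3, 319.6,   0. ]))]
[321.5, 219.0] [188.8 170.2   0.9] (299, 203, 40, 37) [376.6 252.    6. ]
[257.5, 163.2] [168.7 157.5  84.8] (234, 143, 41, 42) [451.1 335.    6. ]
```

View pics/w2.png

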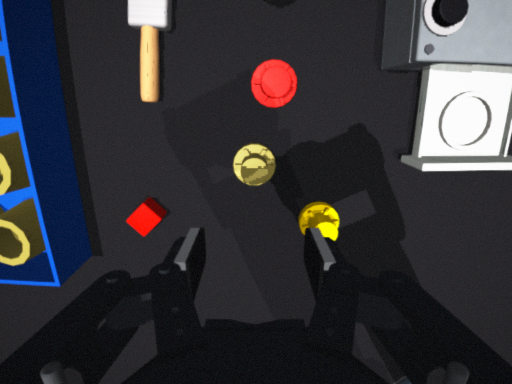

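The tray is out, with the nest ring at (466,118). The khaki hub is at (254,165), clear of the red and yellow ones. I'll descend onto its neck.

```bash
python3 -m handwheel '[[0,-0.25,2,0,0,0],[0,0,3,0,0,0],[0,0,3,0,0,0],[0,0,3,0,0,0],[0,0,3,0,0,0],[0,0,1.5,0,0,0],[0,0,0.9,0,0,0],[0,0,0,0,0,0]]'
python3 -m handwheel '[[0,0,0,0,0,0],[0,0,0,0,0,0],[0,0,0,0,0,0],[0,0,0,0,0,0],[0,0,0,0,0,0],[0,0,0,0,0,0]]' 20 25
```

```text
t: 8.48
eef_pos: [451.1, 332.3, 20.2]
tcp_rot: [179.9, 0.2, -0.0]
contact_force: [0.2, -0.7, 0.4]
grip_width: 0.651
finger_force: 0.0
t: 8.98
eef_pos: [453.3, 334.2, 24.1]
tcp_rot: [-179.9, -0.2, 0.1]
contact_force: [0.4, -0.8, 6.9]
grip_width: 0.34
finger_force: 25.3
```

```bash
python3 -m handwheel '[[0,0,-1,0,0,0],[0,0,-2,0,0,0],[0,0,-3,0,0,0],[0,0,-3,0,0,0],[0,0,-3,0,0,0],[0,0,0,0,0,0]]'
python3 -m handwheel '[[0.2,3,0,0,0,0],[0.2,3,0,0,0,0],[0.2,3,0,0,0,0],[0.2,3,0,0,0,0],[0.2,3,0,0,0,0],[0.2,3,0,0,0,0],[0.2,3,0,0,0,0],[0.2,3,0,0,0,0],[0,0,0,0,0,0],[0,0,0,0,0,0]]'
python3 - <<'E'
from h import *
np.set_printoptions(precision=1,suppress=True)
w=cam('wrist');save(w,'w3.png');o=ctrl.get_obs();print(o['eef_pos'],o['tcp_rot'],o['grip_width'],o['contact_force'])
print('nest',[(d['location'],d['confidence'],onz(w,d['location'],18)) for d in ctrl.tip_of('wrist','nest')])
print('front',[(d['location'],d['confidence'],onz(w,d['location'],35)) for d in ctrl.tip_of('wrist','tray_front')])
print('TCP px',proj(w,o['eef_pos']))
E
```

```text
t: 9.48
eef_pos: [455.0, 335.5, 149.6]
tcp_rot: [-179.7, -0.6, 0.1]
contact_force: [1.3, 0.7, -0.8]
grip_width: 0.335
finger_force: 24.9
t: 10.32
eef_pos: [467.4, 92.7, 141.9]
tcp_rot: [-180.0, 0.1, -0.1]
contact_force: [0.6, 0.3, -1.3]
grip_width: 0.342
finger_force: 25.1
[467.4  93.5 141.9] [-180.     0.1   -0. ] 0.3372289444403212 [-0.4  0.1 -1.1]
nest [([251.4, 140.5], 0.65, array([506.9,  96.1,  18. ]))]
front [([249.8, 191.5], 0.96, array([460.9,  97.7,  35. ]))]
TCP px [254.1 238.9]
```

View pics/w3.png

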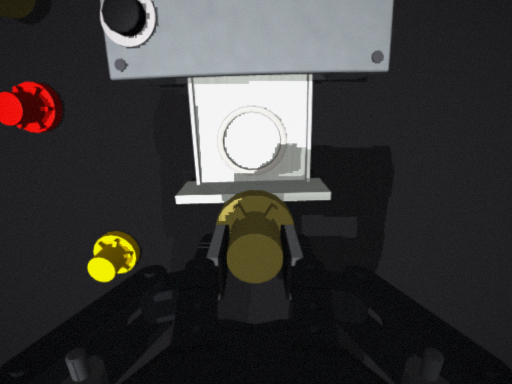

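The rim's outer outline runs x 218–287 and y 105–174, so its centre is at about (252,139.5). The held hub is upright, with its flange spanning x 217–292 from row 191. Now the offsets.

Run:
```python
from h import *
np.set_printoptions(precision=1,suppress=True)
w=cam('wrist');o=ctrl.get_obs();T=np.array(o['eef_pos']);print(T)
g=cv2.cvtColor(w['image'],cv2.COLOR_RGB2GRAY)
# compare: project rim circles, edge score search
gx=cv2.GaussianBlur(g.astype(np.float32),(0,0),.8);G=np.hypot(cv2.Sobel(gx,5,1,0),cv2.Sobel(gx,5,0,1))
a=np.linspace(0,2*np.pi,120)
def sc(x,y,z,rs):
    s=0
    for r,zz in rs:
        for k in a:
            p=proj(w,(x+r*np.cos(k),y+r*np.sin(k),z+zz)); s+=min(G[int(round(p[1])),int(round(p[0]))],150)
    return s
b=max((sc(x,y,26,[(27,0),(33,0)]),x,y) for x in np.arange(498,518,1) for y in np.arange(86,106,1));print('nest',b)
zb=T[2]-24
b=max((sc(T[0]+x,T[1]+y,zb,[(25,0)]),x,y) for x in np.arange(-8,9,1) for y in np.arange(-8,9,1));print('hub rel base',b)
hs=cv2.cvtColor(w['image'],cv2.COLOR_RGB2HSV);m=((hs[...,0]>18)&(hs[...,0]<32)&(hs[...,1]>90)).astype(np.uint8);m[:, :200]=0;m[:,310:]=0;m[:185]=0
for y in range(188,232,6):
    xs=np.where(m[y])[0]; print(y,xs.min() if len(xs) else None,xs.max() if len(xs) else None)
c=[proj(w,(T[0]+25*np.cos(k),T[1]+25*np.sin(k),zb)) for k in a];c=np.array(c);print(c.min(0),c.max(0))
```

```text
[467.5  94.6 142.1]
nest (np.float32(18326.623), np.int64(508), np.int64(97))
hub rel base (np.float32(8615.254), np.int64(-3), np.int64(0))
188 None None
194 236 271
200 229 279
206 223 286
212 219 289
218 217 292
224 216 293
230 228 280
[217.2 185.1] [293.1 254.7]
```

```bash
python3 -m handwheel '[[2.2,-0.1,0,0,0,0],[2.1,-0.1,0,0,0,0],[0,0,2,0,0,0],[0,0,3,0,0,0],[0,0,2,0,0,0],[0,0,0.5,0,0,0],[0,0,0,0,0,0],[0,0,0,0,0,0]]'
python3 - <<'E'
from h import *
w=cam('wrist');s=cam('side');o=ctrl.get_obs();print(o['eef_pos'],o['tcp_rot'],o['contact_force'])
a=cv2.resize(w['image'][40:290,130:380],(500,500),interpolation=cv2.INTER_CUBIC)
b=cv2.resize(s['image'][185:285,220:280],(300,500),interpolation=cv2.INTER_CUBIC)
cv2.imwrite('pics/w4.png',np.hstack([a,b])[:,:,::-1])
np.set_printoptions(precision=1,suppress=True)
T=np.array(o['eef_pos']);q=np.linspace(0,2*np.pi,100)
for n,(x,y,z,r) in {'base':(T[0],T[1],T[2]-24,25),'rimout':(508,97,26,33),'rimin':(508,97,26,27)}.items():
    c=np.array([proj(w,(x+r*np.cos(k),y+r*np.sin(k),z)) for k in q]);print(n,((c.min(0)-[130,40])*2),((c.max(0)-[130,40])*2))
E
```

```text
t: 11.18
eef_pos: [511.4, 96.3, 68.0]
tcp_rot: [-180.0, -0.0, 0.1]
contact_force: [1.0, 0.1, -1.1]
grip_width: 0.337
finger_force: 25.1
[512.28080863  95.98768427  69.06986189] [ 1.79995866e+02 -1.87173719e-01  8.18196073e-02] [-0.24659771  0.4940625  -0.73571882]
base [175.2 288.7] [328.1 429.1]
rimout [157.4 262.4] [339.7 431. ]
rimin [173.9 279.2] [323.1 417. ]
```

View pics/w4.png

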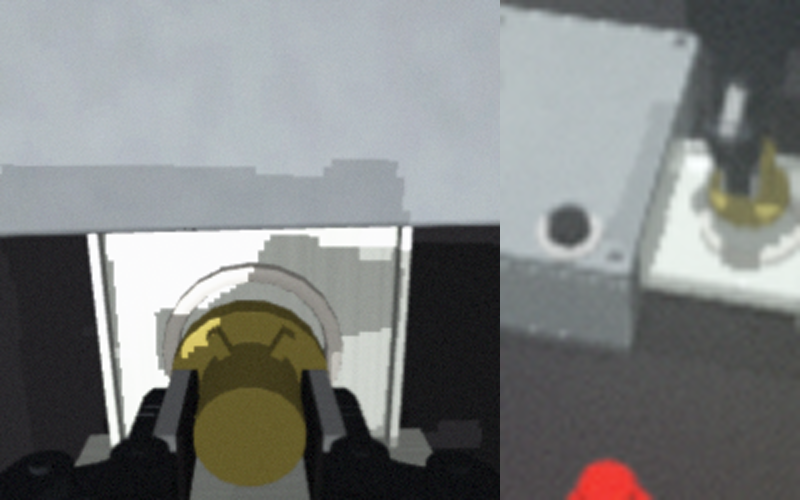

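The rim spans crop x 162–342 with its top at row 263, and the flange spans x 173–328 with its top at row 300. So the hub and nest agree to within about 1 mm. I'll shift 0.05 cm in y and lower, watching the force.

```bash
python3 - <<'E'
from h import *
w=cam('wrist');T=np.array(ctrl.get_obs()['eef_pos']);print(T,onz(w,(255,258),T[2]+18))
E
python3 -m handwheel '[[0,0.05,0.8,0,0,0],[0,0,0.7,0,0,0],[0,0,0.3,0,0,0],[0,0,0.2,0,0,0],[0,0,0,0,0,0],[0,0,0,0,0,0]]'
python3 -m handwheel '[[0,0,0.15,0,0,0],[0,0,0.15,0,0,0],[0,0,0.1,0,0,0],[0,0,0,0,0,0]]'
```

```text
[512.29637117  95.86439448  69.09818351] [510.72711445  96.34915883  87.09818351]
t: 11.83
eef_pos: [510.8, 95.2, 47.1]
tcp_rot: [-180.0, 0.0, 0.0]
contact_force: [-0.6, 0.2, -0.3]
grip_width: 0.335
finger_force: 25.1
t: 12.17
eef_pos: [510.8, 95.2, 43.1]
tcp_rot: [-180.0, 0.0, 0.0]
contact_force: [-0.5, 0.7, -0.7]
grip_width: 0.342
finger_force: 25.1
```

```bash
python3 -m handwheel '[[0,0,0.05,0,0,0],[0,0,0.05,0,0,0],[0,0,0,0,0,0]]'
python3 -m handwheel '[[0,0,0.05,0,0,0],[0,0,0,0,0,0]]'
```

```text
t: 12.42
eef_pos: [510.9, 95.2, 42.3]
tcp_rot: [-180.0, -0.0, 0.0]
contact_force: [-0.3, 0.7, -0.5]
grip_width: 0.335
finger_force: 25.1
t: 12.58
eef_pos: [511.0, 95.2, 42.2]
tcp_rot: [180.0, 0.0, 0.0]
contact_force: [-1.6, -0.2, 2.9]
grip_width: 0.342
finger_force: 25.5
```

The hub touched down at the seating height, so I'll release it, rise and look.

```bash
python3 -m handwheel '[[0,0,0,0,0,0],[0,0,0,0,0,0],[0,0,0,0,0,0],[0,0,0,0,0,0]]' 60
python3 -m handwheel '[[0,0,-1,0,0,0],[0,0,-2,0,0,0],[0,0,-3,0,0,0],[-1,0,-3,0,0,0],[-3,0,0,0,0,0],[-3,0,0,0,0,0],[-3,0,0,0,0,0],[0,0,0,0,0,0],[0,0,0,0,0,0]]'
python3 - <<'E'
from h import *
np.set_printoptions(precision=1,suppress=True)
w=cam('wrist');s=cam('side');o=ctrl.get_obs();print(o['eef_pos'],o['t'])
a=cv2.resize(w['image'][20:220,150:350],(500,500),interpolation=cv2.INTER_CUBIC)
b=cv2.resize(s['image'][185:285,220:280],(300,500),interpolation=cv2.INTER_CUBIC)
cv2.imwrite('pics/w5.png',np.hstack([a,b])[:,:,::-1])
print([(d['location'],onz(w,d['location'],18)) for d in ctrl.tip_of('wrist','hub')])
print([(d['location'],onz(w,d['location'],35)) for d in ctrl.tip_of('wrist','tray_front')])
E
```

```text
t: 12.92
eef_pos: [511.0, 95.2, 41.8]
tcp_rot: [-180.0, -0.0, 0.0]
contact_force: [0.2, 0.3, 0.2]
grip_width: 0.6
finger_force: 0.0
t: 13.67
eef_pos: [410.1, 95.3, 132.2]
tcp_rot: [180.0, -0.1, 0.1]
contact_force: [0.7, 0.1, 0.3]
grip_width: 0.601
finger_force: 0.0
[412.   95.  132.8] 13.7667
[([23.0, 43.3], array([540.3, 302.9,  18. ])), ([109.5, 204.7], array([387.1, 242.5,  18. ])), ([258.0, 72.2], array([510.7,  92.8,  18. ]))]
[([255.4, 132.6], array([460.1,  95. ,  35. ]))]
```

View pics/w5.png

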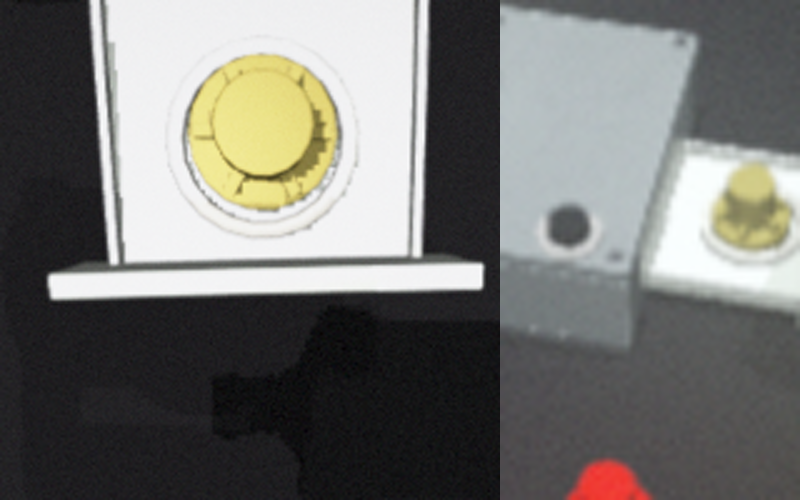

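The hub is upright with its flange inside the rim. It is centred at crop (263,130), with the ring at (262,137). Now I'll shut the fingers, go down in front of the panel and push.

```bash
python3 -m handwheel '[[0,0,1,0,0,0],[0,0,3,0,0,0],[0,0,3,0,0,0],[0,0,2,0,0,0],[0,0,0.5,0,0,0],[1,0,0,0,0,0],[1,0,0,0,0,0],[0.2,0,0,0,0,0],[0.2,0,0,0,0,0],[0,0,0,0,0,0]]' 0
python3 -m handwheel '[[0.2,0,0,0,0,0],[0.2,0,0,0,0,0],[0.2,0,0,0,0,0],[0.2,0,0,0,0,0],[0.2,0,0,0,0,0],[0.2,0,0,0,0,0]]'
```

```text
t: 14.7
eef_pos: [436.7, 95.1, 38.1]
tcp_rot: [180.0, -0.2, 0.0]
contact_force: [0.3, -0.3, -0.5]
grip_width: -0.0
finger_force: 0.0
t: 15.2
eef_pos: [447.1, 95.1, 36.8]
tcp_rot: [-180.0, 0.0, 0.0]
contact_force: [0.1, -0.4, 0.1]
grip_width: -0.002
finger_force: 0.0
```

```bash
python3 -m handwheel '[[0.2,0,0,0,0,0],[0.2,0,0,0,0,0],[0.2,0,0,0,0,0],[0.2,0,0,0,0,0],[0.2,0,0,0,0,0],[0.2,0,0,0,0,0],[0.3,0,0,0,0,0],[0.3,0,0,0,0,0],[0.3,0,0,0,0,0],[0.3,0,0,0,0,0]]'
python3 -m handwheel '[[0.4,0,0,0,0,0],[0.4,0,0,0,0,0],[0.4,0,0,0,0,0],[0.4,0,0,0,0,0],[0.4,0,0,0,0,0]]'
```

```text
t: 16.03
eef_pos: [470.9, 95.3, 36.6]
tcp_rot: [-180.0, 0.0, 0.0]
contact_force: [-3.6, 2.6, -0.1]
grip_width: 0.001
finger_force: 1.7
t: 16.45
eef_pos: [491.2, 95.2, 36.7]
tcp_rot: [-180.0, 0.0, 0.0]
contact_force: [-4.1, 2.2, -0.4]
grip_width: 0.001
finger_force: 1.9
```

```bash
python3 -m handwheel '[[0.4,0,0,0,0,0],[0.4,0,0,0,0,0],[0.4,0,0,0,0,0],[0.4,0,0,0,0,0],[0.3,0,0,0,0,0],[0.3,0,0,0,0,0],[0.2,0,0,0,0,0],[0.2,0,0,0,0,0]]'
python3 -m handwheel '[[0.2,0,0,0,0,0],[0.2,0,0,0,0,0],[0.1,0,0,0,0,0],[0.1,0,0,0,0,0]]'
```

```text
t: 17.12
eef_pos: [517.2, 95.2, 36.8]
tcp_rot: [-180.0, 0.0, 0.0]
contact_force: [-3.9, 3.4, -0.1]
grip_width: 0.003
finger_force: 1.9
t: 17.45
eef_pos: [523.1, 95.2, 36.8]
tcp_rot: [180.0, -0.0, 0.0]
contact_force: [-4.7, 3.1, 0.4]
grip_width: -0.0
finger_force: 1.9
```

```bash
python3 -m handwheel '[[0.1,0,0,0,0,0],[0.1,0,0,0,0,0],[0.1,0,0,0,0,0]]'
python3 -m handwheel '[[0.1,0,0,0,0,0],[0.1,0,0,0,0,0],[0.1,0,0,0,0,0]]'
```

```text
t: 17.7
eef_pos: [525.5, 95.2, 36.8]
tcp_rot: [-180.0, 0.1, 0.1]
contact_force: [-6.5, 2.2, 1.9]
grip_width: 0.002
finger_force: 3.1
t: 17.95
eef_pos: [528.3, 95.3, 36.8]
tcp_rot: [-180.0, 0.1, 0.1]
contact_force: [-6.9, 2.9, 3.4]
grip_width: 0.001
finger_force: 3.5
```

```bash
python3 -m handwheel '[[0.1,0,0,0,0,0],[0.1,0,0,0,0,0],[0.1,0,0,0,0,0],[0.1,0,0,0,0,0]]'
python3 -m handwheel '[[0.1,0,0,0,0,0],[0.1,0,0,0,0,0]]'
```

```text
t: 18.28
eef_pos: [532.3, 95.4, 36.8]
tcp_rot: [-180.0, 0.1, 0.1]
contact_force: [-5.6, 3.2, 2.7]
grip_width: 0.001
finger_force: 3.0
t: 18.45
eef_pos: [534.6, 95.4, 36.9]
tcp_rot: [-180.0, 0.1, 0.0]
contact_force: [-5.2, 2.4, 1.4]
grip_width: -0.002
finger_force: 2.5
```

```bash
python3 -m handwheel '[[0.05,0,0,0,0,0],[0.05,0,0,0,0,0],[0,0,0,0,0,0]]'
python3 -m handwheel '[[0.05,0,0,0,0,0],[0.05,0,0,0,0,0],[0,0,0,0,0,0]]'
```

```text
t: 18.7
eef_pos: [536.1, 95.2, 36.9]
tcp_rot: [180.0, -0.0, 0.0]
contact_force: [-4.1, 2.2, -0.8]
grip_width: -0.003
finger_force: 1.7
t: 18.95
eef_pos: [537.5, 95.0, 37.0]
tcp_rot: [180.0, -0.1, 0.0]
contact_force: [-3.1, 1.0, -0.4]
grip_width: -0.001
finger_force: 1.0
```

```bash
python3 -m handwheel '[[0.05,0,0,0,0,0],[0,0,0,0,0,0]]'
python3 -m handwheel '[[0.05,0,0,0,0,0],[0,0,0,0,0,0]]'
python3 - <<'E'
from h import *
t=cam('top');print([(d['location'],d['mask'].sum(),cv2.boundingRect(d['mask'].astype(np.uint8)),d['confidence']) for d in ctrl.regions_of('top','tray_front')])
w=cam('wrist');print([(d['location'],d['confidence'],onz(w,d['location'],35)) for d in ctrl.tip_of('wrist','tray_front')],proj(w,ctrl.get_obs()['eef_pos']))
E
```

```text
t: 19.12
eef_pos: [537.7, 95.0, 37.0]
tcp_rot: [180.0, -0.0, 0.0]
contact_force: [-3.1, -0.0, 1.5]
grip_width: -0.001
finger_force: 1.6
t: 19.28
eef_pos: [538.1, 95.0, 36.9]
tcp_rot: [180.0, -0.0, 0.1]
contact_force: [-3.6, 0.8, 1.4]
grip_width: -0.003
finger_force: 1.8
[]
[] [255.54809382 238.83518591]
```

```bash
python3 -m handwheel '[[0.05,0,0,0,0,0],[0,0,0,0,0,0]]'
python3 -m handwheel '[[0.05,0,0,0,0,0],[0,0,0,0,0,0]]'
python3 - <<'E'
from h import *
w=cam('wrist');s=cam('side')
a=cv2.resize(w['image'][100:350,130:380],(500,500),interpolation=cv2.INTER_CUBIC)
b=cv2.resize(s['image'][180:270,200:290],(300,300),interpolation=cv2.INTER_CUBIC);b=np.vstack([b,np.zeros((200,300,3),np.uint8)])
cv2.imwrite('pics/w6.png',np.hstack([a,b])[:,:,::-1])
E
```

```text
t: 19.65
eef_pos: [538.6, 95.1, 36.9]
tcp_rot: [180.0, -0.0, 0.0]
contact_force: [-4.5, -0.5, 2.6]
grip_width: -0.003
finger_force: 1.8
t: 19.82
eef_pos: [539.1, 95.1, 36.9]
tcp_rot: [180.0, -0.0, 0.0]
contact_force: [-3.1, -1.0, 2.6]
grip_width: 0.003
finger_force: 1.8
```

View pics/w6.png

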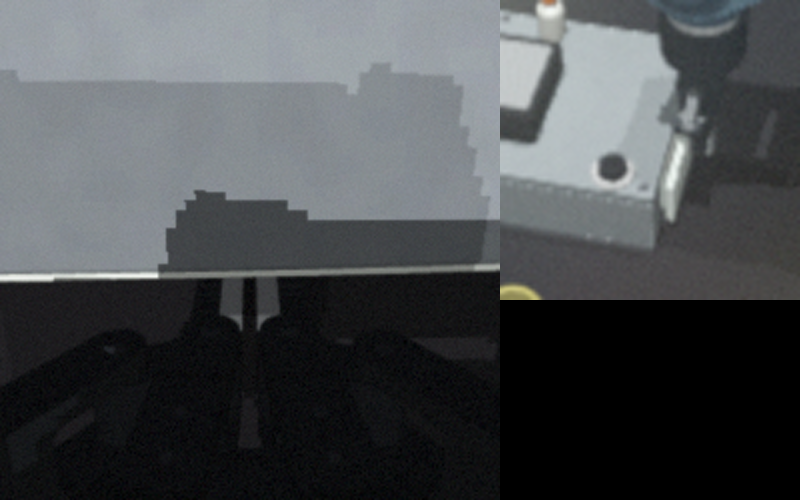

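The fingers bear on the panel at crop (250,278), and the panel is close to home. I'll keep going in half-millimetre steps.

```bash
python3 -m handwheel '[[0.05,0,0,0,0,0],[0,0,0,0,0,0]]'
python3 -m handwheel '[[0.05,0,0,0,0,0],[0,0,0,0,0,0]]'
```

```text
t: 20.08
eef_pos: [539.2, 95.2, 36.8]
tcp_rot: [180.0, 0.0, 0.0]
contact_force: [-5.2, -1.0, 4.7]
grip_width: -0.002
finger_force: 2.6
t: 20.25
eef_pos: [539.2, 95.2, 36.7]
tcp_rot: [180.0, 0.1, 0.1]
contact_force: [-6.9, -1.8, 4.3]
grip_width: -0.002
finger_force: 3.4
```

```bash
python3 -m handwheel '[[0.05,0,0,0,0,0],[0,0,0,0,0,0]]'
python3 -m handwheel '[[0.05,0,0,0,0,0],[0,0,0,0,0,0]]'
```

```text
t: 20.42
eef_pos: [539.2, 95.3, 36.6]
tcp_rot: [180.0, 0.2, 0.1]
contact_force: [-8.1, -1.7, 7.0]
grip_width: -0.005
finger_force: 4.3
t: 20.58
eef_pos: [539.2, 95.3, 36.5]
tcp_rot: [180.0, 0.3, 0.1]
contact_force: [-10.0, -0.7, 8.4]
grip_width: 0.0
finger_force: 5.1
```

It has stalled at x=539.2, as at the rubber stop. I'll back off slowly and see whether the tray stays.

```bash
python3 -m handwheel '[[-0.1,0,0,0,0,0],[-0.1,0,0,0,0,0],[-0.1,0,0,0,0,0],[0,0,0,0,0,0]]'
python3 -m handwheel '[[-0.1,0,0,0,0,0],[-0.2,0,0,0,0,0],[-0.2,0,0,0,0,0],[-0.2,0,0,0,0,0],[0,0,0,0,0,0]]'
```

```text
t: 20.92
eef_pos: [537.6, 95.2, 36.6]
tcp_rot: [-180.0, 0.0, 0.0]
contact_force: [-4.4, 0.3, 1.7]
grip_width: 0.001
finger_force: 1.9
t: 21.33
eef_pos: [530.9, 95.2, 37.0]
tcp_rot: [-180.0, -0.0, 0.0]
contact_force: [-0.2, 0.3, 1.2]
grip_width: 0.003
finger_force: 0.0
```

```bash
python3 -m handwheel '[[-1,0,0,0,0,0],[-2,0,0,0,0,0],[-3,0,0,0,0,0],[-3,0,0,0,0,0],[-1,0,-2,0,0,0],[0,0,-4,0,0,0],[0,0,-4,0,0,0],[0,0,0,0,0,0],[0,0,0,0,0,0],[0,0,0,0,0,0]]'
python3 -m handwheel '[[0,0,0,0,0,0],[0,0,0,0,0,0],[0,0,0,0,0,0],[0,0,0,0,0,0],[0,0,0,0,0,0],[0,0,0,0,0,0],[0,0,0,0,0,0],[0,0,0,0,0,0],[0,0,0,0,0,0],[0,0,0,0,0,0]]'
python3 - <<'E'
from h import *
w=cam('wrist');t=cam('top');s=cam('side')
o=ctrl.get_obs();print(o['t'],o['eef_pos'],o['contact_force'])
for n in('top','side'): print(n,[(d['location'],d['mask'].sum(),cv2.boundingRect(d['mask'].astype(np.uint8)),round(d['confidence'],2)) for d in ctrl.regions_of(n,'tray_front')])
a=cv2.resize(w['image'],(500,375)); b=cv2.resize(s['image'][180:330,190:310],(300,375),interpolation=cv2.INTER_CUBIC)
cv2.imwrite('pics/w7.png',np.hstack([a,b])[:,:,::-1])
E
```

```text
t: 22.17
eef_pos: [430.3, 95.1, 136.3]
tcp_rot: [-180.0, 0.0, 0.0]
contact_force: [-0.4, -0.4, -0.7]
grip_width: -0.002
finger_force: 0.0
t: 23.0
eef_pos: [431.0, 95.1, 136.9]
tcp_rot: [180.0, -0.0, 0.0]
contact_force: [0.5, -0.7, -0.4]
grip_width: -0.003
finger_force: 0.0
23.15 [430.95624703  95.09883907 136.82575544] [ 0.00632117  0.31404261 -0.38215678]
top [([225.7, 200.9], np.int64(319), (203, 196, 46, 9), 0.55)]
side [([255.0, 223.2], np.int64(276), (248, 204, 14, 41), 0.64)]
```

View pics/w7.png

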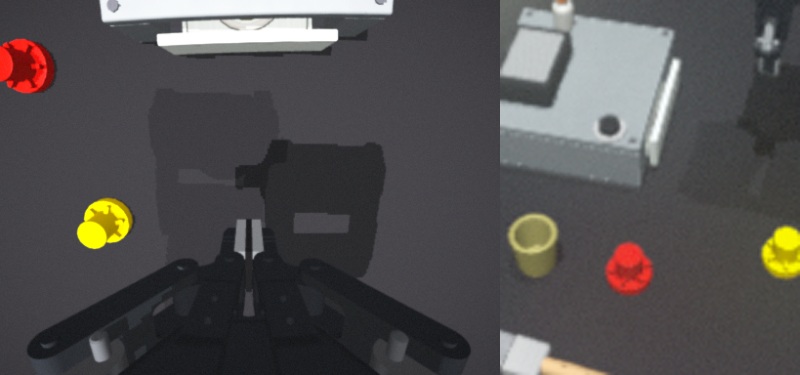

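The panel is back at its starting position: top-view box (203,196,46,9) against rows 195–204 at the start. It has held for 2 s against the spring with nothing touching it. The hub is out of view inside the box, and the bystanders in view stand where they were.

```bash
python3 -c "
from cell import ctrl
print(ctrl.sign_off())"
```

```text
the job is handed in; nothing more can be done
None
```

I pressed the button to release the tray, stood the khaki hub upright in the nest, and pushed the tray home, where it stayed shut by itself; the highest force I read on the tray was about 13 N, and the job is handed in.

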